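Clear the tray, then spray a found remote control

TASK

At the lost-property table, found things are spray-cleaned one at a time. Move the stapler, which has had its turn, from the drip tray to the drying rack, standing upright lengthwise inside the rack's rim; then lay the remote control flat, buttons up, lengthwise inside the drip tray's rim, and only then press the spray can's cap fully down for about a second and let it come back up. Do not shift the vase, the candle jar or the mug, and leave the stapler and the remote in their new places.

Things in the scene. Friction and masses are not known exactly. Their poses are not given: they have to be found in the camera images.
- spray_station: Fixed spray station. Origin: on the table under the centre of its grey drip tray; x towards the can, y along the tray, z up. Tray inside 120 (x) by 200 (y) mm, floor 8 mm and rim top 13 mm above the table, rim 7 mm thick. Blue and white spray can, 62 mm across, 161 mm tall, clamped upright, axis at x = 150 mm, white cap on top; behind it a grey post, 124 mm high, out to x = 207 mm
- cap (a joint): The can's sprung white cap: 35 mm across, flat top 190 mm above the table when up, orange nozzle facing the tray. Value: m pressed down, 0 = up, 0.009 = fully down (counts as pressed beyond 0.007). Spring about 3 N at the start, 8 N fully down, then a hard stop; it springs back up when let go
- cap_top (a point): Centre of the top face of the cap; moves down with it. Press here, straight down
- dose (a joint): Dose meter on the +y side of the post: a small red bead on a white rocker that tips while the cap is down. Value: m that the bead has crept, 0 at the start: about 2.3 mm for each second that the cap is fully down (less when part down), and it stays there when the cap is up. At 0.008 (3.5 s in all) the item is flooded
- drying_rack: Fixed low drying rack of steel wires in a pale wooden frame, turned by up to 0.4 rad. Origin: on the table under its centre; y along its length, z up. Inside 120 (x) by 200 (y) mm, wires' top (floor) 12 mm above the table, rim 6 mm thick with its top 17 mm above the table
- stapler: Dark red desk stapler, 34 (x) by 148 (y) by 52 (z) mm, 0.26 kg, standing on its base in the drip tray at the start, roughly lengthwise. Origin: centre of its underside; z up, y along its length. Its base (lowest 9 mm) is 34 mm wide, the arm above (27 to 52 mm up) is 26 mm wide; arm and base do not move against each other. Grip across the arm
- remote: Black remote control, 173 (x) by 45 (y) by 19 (z) mm, 0.11 kg, lying buttons up on the table, left of the station and rack, at the start, its x roughly along world +y. Origin: centre of its underside; x along its length, z up
- white_vase: Bystander: white glazed vase, 84 mm across, 205 mm tall, loose, standing behind the remote, near its end at remote +x: vase axis about 80 mm from the remote's centre along the remote's x and 100 mm along its -y. Origin: centre of its underside
- candle_jar: Bystander: glass candle jar, 76 mm across, 90 mm tall, loose, standing behind the drying rack. Origin: centre of its underside
- mug_tea: Bystander: white tea mug, 92 mm (x) by 127 mm (y, with handle at -y), 95 mm tall, loose, standing to the left of the remote. Origin: centre of its underside

How it is judged:
On the way, in this order (a step that is already met when the one before it is completed fails the run):
1. the stapler stands upright inside the rack's rim, let go (x of stapler in the frame of drying_rack between -0.045 and 0.045 m and y of stapler in the frame of drying_rack between -0.03 and 0.03 m and z of stapler in the frame of drying_rack between 0.005 and 0.018 m and angle between the y axis of stapler and the y axis of drying_rack, either way round below 0.6 rad and angle between stapler's own z axis and vertical below 0.15 rad and contact force between the fingers and stapler below 0.3 N and linear speed of stapler below 0.03 m/s), for 0.2 s.
2. the remote lies flat inside the drip tray's rim, let go (x of remote in the frame of spray_station between -0.041 and 0.041 m and y of remote in the frame of spray_station between -0.02 and 0.02 m and z of remote in the frame of spray_station between 0.002 and 0.014 m and angle between the x axis of remote and the y axis of spray_station, either way round below 0.5 rad and angle between remote's own z axis and vertical below 0.1 rad and contact force between the fingers and remote below 0.3 N and linear speed of remote below 0.03 m/s), for 0.2 s.
3. the cap is pressed fully down (beyond 7 of 9 mm) with the remote in the tray (x of remote in the frame of spray_station between -0.041 and 0.041 m and y of remote in the frame of spray_station between -0.02 and 0.02 m and z of remote in the frame of spray_station between 0.002 and 0.014 m and angle between the x axis of remote and the y axis of spray_station, either way round below 0.5 rad and angle between remote's own z axis and vertical below 0.1 rad and value of joint cap above 0.007 m), for 0.3 s.
At the end, for the whole second after the job is handed in: Stapler upright (0.15 rad) inside the rack's rim (centre within 45 mm across, 30 mm along, 0.6 rad of lengthwise); remote buttons up inside the tray's rim (41 mm across, 20 mm along, 0.5 rad); both let go and at rest; cap up (under 1.5 mm); dose bead below 8 mm (all of step 1 and all of step 2 and value of joint cap below 0.0015 m and value of joint dose below 0.008 m); the robot touches nothing.
It fails at once if the cap is pressed (beyond 4 mm) while the remote is not in the drip tray (value of joint cap above 0.004 m and not (x of remote in the frame of spray_station between -0.041 and 0.041 m and y of remote in the frame of spray_station between -0.02 and 0.02 m and z of remote in the frame of spray_station between 0.002 and 0.014 m and angle between the x axis of remote and the y axis of spray_station, either way round below 0.5 rad and angle between remote's own z axis and vertical below 0.1 rad)).
It fails at once if the cap is held down too long (dose bead beyond 8 mm, about 3.5 s) (value of joint dose above 0.008 m).
It fails at once if the vase, the candle jar or the mug is shifted by more than 25 mm or tipped (distance of any of white_vase, candle_jar, mug_tea from where it was at the start of the episode above 0.025 m or angle between any of white_vase, candle_jar, mug_tea's own z axis and vertical above 0.25 rad).
It also fails if it takes over 69 s, if anything falls off the work surface, if the arm or the gripper's body presses on something with over 40 N, if the wrist force passes 120 N, or if a joint passes its speed limit or range.

ROBOT

A 6-joint arm with a two-finger parallel gripper is mounted at the origin on a cart in front of the work surface, level with it; the furniture and walls round the work are solid. World frame = base frame: x ahead of the robot, y to its left, z up, the work surface at z = 0. Lengths are in m, angles in rad, forces in N, time in s.
With the tool pointing down it reaches from about 0.3 to 0.775 m from the base axis. Payload 14.6 kg.
Tool frame: the origin (TCP) lies between the finger pads; the fingertips stand ctrl.tip_extent ahead of it and the grasp point (between the pads) lies 3 mm ahead of it (ctrl.tip_extent is the distance from the TCP to the fingertips, in m); z points along the fingers, y is the line along which they close (so a half turn about z gives the same grasp; the last joint's range is limited). The gripper opens to 94 mm and grips with 3 to 60 N. Pads are 16 mm wide; open, the fingers measure 119 mm over their backs; the gripper's body (75 mm by 177 mm) begins 78 mm behind the grasp point.
Start: joints at [1.246, 0.3, 1.521, -0, 1.321, -0.067], TCP at [0.14, 0.532, 0.227] pointing down, gripper open.
Joint ranges: [-3.03, 3.03], [-0.79, 2.21], [0.23, 2.52], [-1.04, 4.18], [0, 3.07], [-2.55, 2.55]. Speed limits (rad/s): [2.22, 2.22, 2.57, 3.14, 3.14, 3.14].

INTERFACE

Orientations are given as [roll, pitch, yaw] about the fixed x, y, z axes, in that order (R = Rz(yaw) Ry(pitch) Rx(roll)).
In Python, from station import ctrl gives the robot as it stands.
- The arm moves only by the tool move_tool, called after ">>>" by a JSON object that holds its "api" and its "payload". Schema: {"type":"object","properties":{"offsets":{"type":"array","items":{"type":"array","items":{"type":"array","items":{"type":"number"},"minItems":6,"maxItems":6},"minItems":1,"maxItems":10},"minItems":1,"maxItems":1},"jaw":{"type":"number"},"grip_n":{"type":"number"},"only":{"type":"string"},"quiet":{"type":"boolean"},"lines":{"type":"string"}},"required":["offsets"],"additionalProperties":false}. offsets is a list that holds a single list of rows (three levels of brackets), with 1 to 10 rows, each of 6 numbers: dx, dy, dz in units of 100 mm, then a rotation vector rx, ry, rz in units of 0.1 rad; each row shifts and turns the commanded pose from where the row before left it, along the tool's axes as they then stand; what a row does not reach is not made up. A row lasts 1/10 s, in which the tool goes at most 0.05 m and 0.15 rad, less where a joint would pass 70% of its speed; a pose out of reach is approached as far as the arm can. jaw is the finger opening in m, set as the call begins (left out keeps the last). The fingers move at their own pace and stop on an object; grip_n is the grip in N (left out, the last holds). Time passes only in rows, so rows that do not move let the fingers close. The tool returns the time, the measured TCP pose, the force, the opening and the grip force at its end. only (a regular expression) keeps the lines of the reply that match it, lines (a string "A,B") keeps lines A to B, and quiet returns only ok. Input that does not fit is refused with a message, and nothing moves.
- ctrl.get_obs(): the state, without advancing time (a new reading comes with each control period).
- ctrl.camera(name): name is "scene" or "side" or "wrist"; returns a dict with "pixels" (400x640x3 uint8, blue, green, red), "fx", "fy", "cx", "cy" (pixels), "extrinsics" (4x4, takes a point from camera to world coordinates). Camera axes: x right, y up, looking along -z (the intrinsics and any distortion apply to the point x, -y, -z); pixel columns grow to the right and rows downward; lengths in m; the calibration is good to about 2 mm. A picture is of the moment at which its call begins. There is no depth.
- ctrl.hand_in(): hands the job in; it is judged then, once.
The state is a dict: "time_s": time; "qpos": joint angles; "joint_vel": joint speeds; "tau": joint torques, N m; "ee_pos": TCP position; "eef_rot": TCP orientation; "force": force on the tool from outside, world axes, zero at the start; "moment": the same for the moment, N m; "grip_width": finger opening in m; "grip_force": force on a finger pad.
Only numpy, scipy, OpenCV 4.12 (cv2) and the standard library are available. Lean on these libraries where they do the work, as an engineer would, in place of code of your own. Each camera call takes 0.05 s, during which the arm holds its last target. There are 200 camera calls.

## Working session

There is one attempt and no reset: what is moved stays moved. The work goes in short steps, Python scripts to look and compute and a tool call to move; the robot and the scene stay as the last step left them, time stands still between calls to the robot, and variables do not carry over. Pictures are saved under pics/ and viewed, at most 10 in all, crops included, and the job is handed in when it is done.

```bash
ls; mkdir -p pics; python3 - <<'E'
from station import ctrl
import cv2,numpy as np
print(ctrl.get_obs(),ctrl.tip_extent)
ims=[]
for n in ["scene","side","wrist"]:
    c=ctrl.camera(n); cv2.imwrite(f"pics/{n}0.png",c["pixels"]); print(n,c["fx"],c["fy"],c["cx"],c["cy"],{k:v for k,v in c.items() if k not in("pixels","fx","fy","cx","cy")})
E
```

```text
pics
station.py
{'time_s': 0.0, 'qpos': array([ 1.24639472e+00,  3.00472072e-01,  1.52156064e+00, -2.52236922e-05,
        1.32068074e+00, -6.65887558e-02]), 'joint_vel': array([ 5.89494004e-04, -1.73651662e-03, -3.58535823e-04, -1.93322164e-03,
       -4.61292104e-05, -8.07654136e-04]), 'tau': array([-4.66998936e-04, -5.31807017e+01, -3.52742851e+01,  7.09010242e-02,
        2.43107253e-02, -6.10261282e-05]), 'ee_pos': array([0.14016227, 0.53160782, 0.22689442]), 'eef_rot': array([-3.14047271e+00, -5.02001665e-05,  2.88378603e+00]), 'force': array([ 0.71551202, -0.43333162, -0.54319929]), 'moment': array([ 0.01118995,  0.02188382, -0.00345602]), 'grip_force': 0.0, 'grip_width': 0.0936818161512263} 0.022
scene 406.97585892729086 406.97585892729086 316.0248126415315 197.70206564349098 {'extrinsics': array([[ 0.90553205,  0.20893541, -0.36926643,  0.00644387],
       [-0.4242249 ,  0.45962504, -0.78024231, -1.05036574],
       [ 0.00670385,  0.86318643,  0.50484081,  0.8350231 ],
       [ 0.        ,  0.        ,  0.        ,  1.        ]])}
side 420.24718987969896 420.24718987969896 318.22935298989154 193.3852504930908 {'extrinsics': array([[-0.98703206,  0.07681879, -0.14094885,  0.33484835],
       [-0.16026858, -0.42215987,  0.89224158,  1.52105515],
       [ 0.00903797,  0.90326072,  0.42899696,  0.82310278],
       [ 0.        ,  0.        ,  0.        ,  1.        ]])}
wrist 346.51304307585764 346.51304307585764 317.6290328979379 200.29752657793756 {'extrinsics': array([[ 0.25485812, -0.94125984, -0.22153385,  0.07702194],
       [ 0.96697751,  0.24775795,  0.05975363,  0.54761925],
       [-0.00135692, -0.22944695,  0.97332022,  0.38472497],
       [ 0.        ,  0.        ,  0.        ,  1.        ]])}
```

View pics/scene0.png

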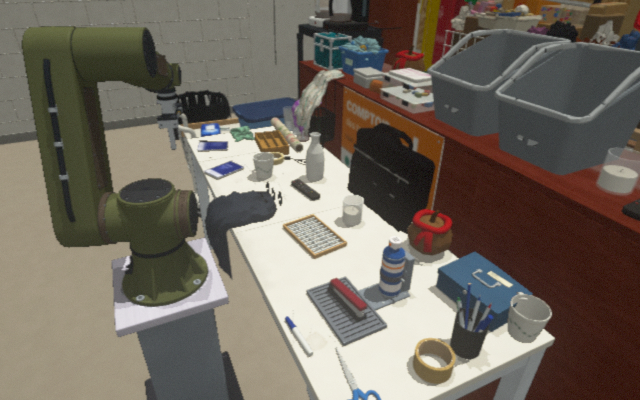

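View pics/side0.png

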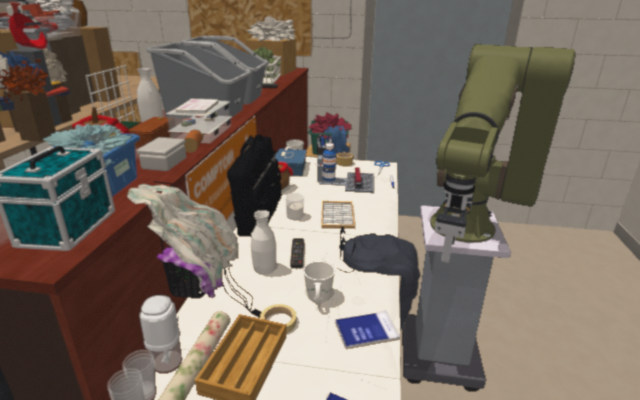

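The scene view shows the tray (corners about (346,278), (385,323), (350,341), (308,293)) with the stapler at (350,297). The rack is at (315,235), remote (305,189), vase (315,165), jar (352,210), mug (263,165) and can (395,262). The side view agrees. I'll enlarge the scene for exact corners.

```bash
cat > h.py <<'E'
import numpy as np,cv2
from station import ctrl
def ray(c,u,v):
    E=c["extrinsics"];d=E[:3,:3]@np.array([(u-c["cx"])/c["fx"],-(v-c["cy"])/c["fy"],-1]);return E[:3,3],d
def pt(c,u,v,z):
    o,d=ray(c,u,v);return o+d*(z-o[2])/d[2]
def proj(c,P):
    E=c["extrinsics"];q=E[:3,:3].T@(np.asarray(P,float)-E[:3,3]);return c["cx"]+c["fx"]*q[0]/-q[2],c["cy"]-c["fy"]*q[1]/-q[2]
E
python3 - <<'E'
from h import *
c=ctrl.camera("scene")
for n,u,v,z in [("tray",346,278,.013),("tray",385,323,.013),("tray",350,341,.013),("tray",308,293,.013),("rack",313,215,.017),("rack",347,238,.017),("rack",316,256,.017),("rack",283,235,.017),("remA",294,182,.019),("remB",318,197,.019),("cap",397,238,.19),("vase",315,178,0),("jar",352,220,0),("mug",263,176,0),("stA",333,281,.05),("stB",366,313,.05)]:
    print(n,pt(c,u,v,z).round(3))
im=c["pixels"][175:350,275:415]
cv2.imwrite("pics/crop1.png",cv2.resize(im,None,fx=3.4,fy=3.4,interpolation=cv2.INTER_CUBIC))
E
```

```text
tray [ 0.487 -0.248  0.013]
tray [ 0.496 -0.445  0.013]
tray [ 0.384 -0.457  0.013]
tray [ 0.358 -0.259  0.013]
rack [0.541 0.103 0.017]
rack [ 0.585 -0.076  0.017]
rack [ 0.448 -0.12   0.017]
rack [0.394 0.031 0.017]
remA [0.574 0.369 0.019]
remB [0.613 0.213 0.019]
cap [ 0.586 -0.338  0.19 ]
vase [0.686 0.399 0.   ]
jar [0.669 0.036 0.   ]
mug [0.483 0.512 0.   ]
stA [ 0.426 -0.28   0.05 ]
stB [ 0.448 -0.423  0.05 ]
```

View pics/crop1.png

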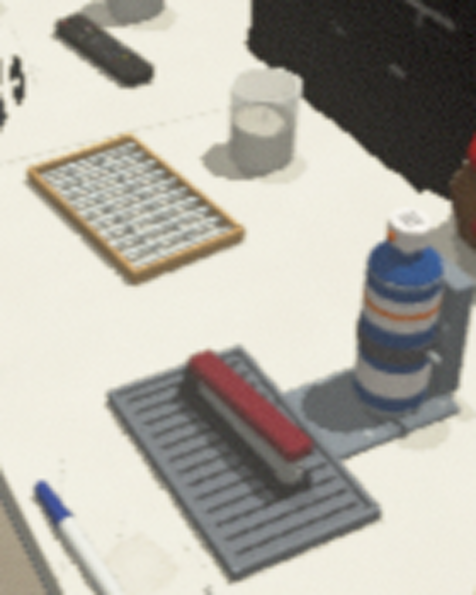

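The enlarged crop shows tray outer corners at (239,347), (380,515), (234,578), (108,397) and rack outer corners at (128,135), (243,232), (133,282), (28,172). The remote runs (68,24) to (138,74), the stapler arm top (203,357) to (303,443), and the cap top is at (409,217). I'll fit known-size rectangles to these.

```bash
python3 - <<'E'
from h import *
from scipy.optimize import least_squares
c=ctrl.camera("scene")
full=lambda p:((p[0]+.5)/3.4-.5+275,(p[1]+.5)/3.4-.5+175)
def fit(pix,local,z,x0):
    pix=np.array([full(p) for p in pix])
    def f(s):
        C,S=np.cos(s[2]),np.sin(s[2])
        return np.ravel([np.array(proj(c,[s[0]+C*a-S*b,s[1]+S*a+C*b,z]))-q for (a,b),q in zip(local,pix)])
    r=least_squares(f,x0,x_scale=[.01,.01,.05]);return r.x.round(4),np.abs(r.fun).max().round(2)
R=lambda a,b:[(a,b),(a,-b),(-a,-b),(-a,b)]
print("tray",fit([(239,347),(380,515),(234,578),(108,397)],R(.067,.107),.013,[.43,-.35,0]))
print("rack",fit([(128,135),(243,232),(133,282),(28,172)],R(.066,.106),.017,[.49,-.02,.2]))
for n,p,z in [("cap",(409,217),.19),("stA",(203,357),.052),("stB",(303,443),.052),("remA",(68,24),.019),("remB",(138,74),.019)]: print(n,pt(c,*full(p),z).round(4))
# wrist look-ahead: offset of camera in tool
o=ctrl.get_obs()
from scipy.spatial.transform import Rotation as Ro
print(Ro.from_euler("xyz",o["eef_rot"]).as_matrix().round(3)); w=ctrl.camera("wrist")["extrinsics"]
print((Ro.from_euler("xyz",o["eef_rot"]).as_matrix().T@(w[:3,3]-o["ee_pos"])).round(3))
E
```

```text
tray (array([ 0.4255, -0.3516,  0.0372]), np.float64(1.16))
rack (array([ 0.4905, -0.0071,  0.1366]), np.float64(1.27))
cap [ 0.5792 -0.3376  0.19  ]
stA [ 0.4312 -0.2786  0.052 ]
stB [ 0.4565 -0.3981  0.052 ]
remA [0.5777 0.3705 0.019 ]
remB [0.6048 0.2214 0.019 ]
[[-0.967  0.255 -0.   ]
 [ 0.255  0.967 -0.001]
 [ 0.    -0.001 -1.   ]]
[ 0.065 -0.001 -0.158]
```

Units first: shifts go in units of 100 mm and turns go in units of 0.1 rad. So 0.139 rad is 1.39.

>>> {"api": "move_tool", "payload": {"offsets": [[[0, 0, 0, 0, 0, 1.39], [0, 0, 0, 0, 0, 1.39], [0, 0, 0, 0, 0, 1.39], [0, 0, 0, 0, 0, 1.39], [0, 0, 0, 0, 0, 1.39], [0, 0, 0, 0, 0, 1.39], [0, 0, 0, 0, 0, 1.39], [0, 0, 0, 0, 0, 1.39]]], "jaw": 0.094}}

```text
time_s: 1.1
ee_pos: [0.1402, 0.5318, 0.2274]
eef_rot: [-3.142, 0.0, 1.766]
force: [0.3, 0.4, -0.3]
grip_width: 0.0942
grip_force: 0.0
```

>>> {"api": "move_tool", "payload": {"offsets": [[[-0.33, 0.3, -0.02, 0, 0, 0], [-0.33, 0.3, -0.02, 0, 0, 0], [-0.33, 0.3, -0.02, 0, 0, 0], [-0.33, 0.3, -0.02, 0, 0, 0], [-0.33, 0.3, -0.02, 0, 0, 0], [-0.33, 0.3, -0.02, 0, 0, 0], [-0.33, 0.3, -0.02, 0, 0, 0], [-0.33, 0.3, -0.02, 0, 0, 0], [-0.33, 0.3, -0.02, 0, 0, 0], [-0.33, 0.3, -0.02, 0, 0, 0]]]}}

```text
time_s: 2.1
ee_pos: [0.5014, 0.267, 0.2476]
eef_rot: [3.141, -0.0, 1.772]
force: [0.7, 1.4, -0.1]
grip_width: 0.094
grip_force: 0.0
```

```bash
python3 - <<'E'
from h import *
c=ctrl.camera("wrist");np.save("w_rem.npy",c,allow_pickle=True)
E
```

```text
(no output)
```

Scaled: -0.04 m is -0.4, -0.0096 m is -0.096.

>>> {"api": "move_tool", "payload": {"offsets": [[[-0.4, -0.096, 0, 0, 0, 0], [-0.4, -0.096, 0, 0, 0, 0], [-0.4, -0.096, 0, 0, 0, 0], [-0.4, -0.096, 0, 0, 0, 0], [-0.4, -0.096, 0, 0, 0, 0], [-0.4, -0.096, 0, 0, 0, 0], [-0.4, -0.096, 0, 0, 0, 0]]]}}

```text
time_s: 2.85
ee_pos: [0.4897, -0.021, 0.2475]
eef_rot: [3.141, 0.0, 1.772]
force: [1.1, -0.0, -0.3]
grip_width: 0.094
grip_force: 0.0
```

```bash
python3 - <<'E'
from h import *
c=ctrl.camera("wrist");np.save("w_rack.npy",c,allow_pickle=True)
E
```

>>> {"api": "move_tool", "payload": {"offsets": [[[-0.434, -0.161, 0, 0, 0, 0], [-0.434, -0.161, 0, 0, 0, 0], [-0.434, -0.161, 0, 0, 0, 0], [-0.434, -0.161, 0, 0, 0, 0], [-0.434, -0.161, 0, 0, 0, 0], [-0.434, -0.161, 0, 0, 0, 0], [-0.434, -0.161, 0, 0, 0, 0], [0, 0, 0, 0, 0, 0]]]}}

```text
time_s: 3.7
ee_pos: [0.4389, -0.3436, 0.2467]
eef_rot: [-3.141, -0.0, 1.767]
force: [0.1, 0.4, 1.0]
grip_width: 0.0939
grip_force: 0.0
```

```bash
python3 - <<'E'
from h import *
c=ctrl.camera("wrist");np.save("w_st.npy",c,allow_pickle=True)
a=np.load("w_rack.npy",allow_pickle=True).item()["pixels"];b=c["pixels"];r=np.load("w_rem.npy",allow_pickle=True).item()["pixels"]
s=lambda i:cv2.resize(i,(480,300))
cv2.imwrite("pics/tile.png",np.vstack([a[::1],b])[:, :][:800:1] if 0 else cv2.resize(np.vstack([a,b]),(480,600)))
cv2.imwrite("pics/rem.png",r)
E
```

```text
(no output)
```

View pics/tile.png

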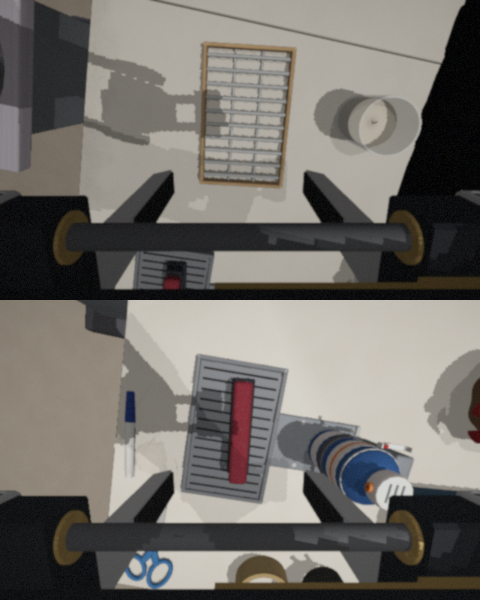

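View pics/rem.png

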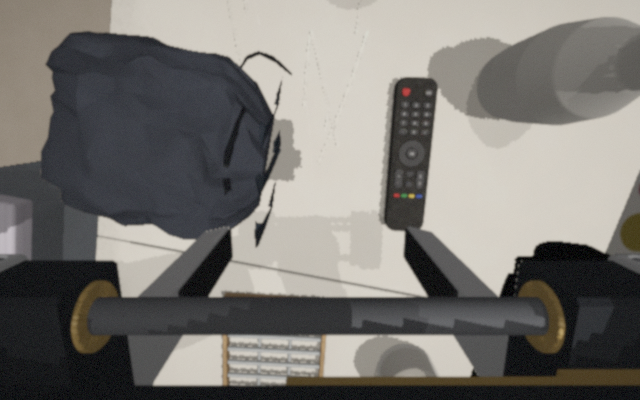

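Wrist views show the rack outer corners (tile px) at (202,42), (296,47), (279,187), (199,183), the tray at (196,54), (287,70), (263,202), (182,190), the red stapler arm at (242,130), and the cap top at (395,190). The remote runs (417,80) to (403,228) in the full image, buttons up, red button towards world +y. Now the precise fits.

```bash
python3 - <<'E'
from h import *
from scipy.optimize import least_squares
L=lambda n:np.load(n+".npy",allow_pickle=True).item()
def fit(c,pix,local,z,x0):
    def f(s):
        C,S=np.cos(s[2]),np.sin(s[2])
        return np.ravel([np.array(proj(c,[s[0]+C*a-S*b,s[1]+S*a+C*b,z]))-q for (a,b),q in zip(local,pix)])
    r=least_squares(f,x0,x_scale=[.01,.01,.05]);return r.x.round(4),np.abs(r.fun).max().round(2)
# image up ~ +y world, image right ~ +x
O=lambda a,b:[(-a,b),(a,b),(a,-b),(-a,-b)]
k=4/3
rk,st,rm=L("w_rack"),L("w_st"),L("w_rem")
print("rack",fit(rk,np.array([(202,42),(296,47),(279,187),(199,183)])*k,O(.066,.106),.017,[.49,0,.1]))
print("tray",fit(st,np.array([(196,54),(287,70),(263,202),(182,190)])*k,O(.067,.107),.013,[.43,-.35,.04]))
print("cap",pt(st,395*k,188*k,.19).round(4))
def blob(c,m,z):
    m=cv2.morphologyEx(m.astype(np.uint8),cv2.MORPH_OPEN,np.ones((3,3)))
    cs=max(cv2.findContours(m,0,2)[0],key=cv2.contourArea)
    W=np.array([pt(c,*p[0],z)[:2] for p in cs],np.float32)*1000
    return cv2.minAreaRect(W),cs.reshape(-1,2).min(0),cs.reshape(-1,2).max(0)
i=st["pixels"].astype(int);print("stapler",blob(st,(i[...,2]>70)&(i[...,2]>2*i[...,1])&(np.arange(640)<400),.060))
i=rm["pixels"].astype(int).max(2);m=(i<75);m[:, :375]=0;m[:, 445:]=0;m[230:]=0;print("remote",blob(rm,m,.019))
v=pt(rm,500,92,0);print("vase~",v.round(3))
E
```

```text
rack (array([0.4944, 0.001 , 0.1393]), np.float64(2.37))
tray (array([ 0.4296, -0.3468,  0.0464]), np.float64(3.04))
cap [ 0.5782 -0.336   0.19  ]
stapler (((440.78009033203125, -337.6221008300781), (24.391841888427734, 137.3480682373047), 7.841419219970703), array([306, 109], dtype=int32), array([336, 243], dtype=int32))
remote (((596.3825073242188, 309.5643615722656), (44.118160247802734, 166.89877319335938), 9.570795059204102), array([385,  79], dtype=int32), array([435, 229], dtype=int32))
vase~ [0.683 0.4   0.   ]
```

Scaled: 0.006 m is 0.06, 0.03 m is 0.3, 0.06 rad is 0.6.

>>> {"api": "move_tool", "payload": {"offsets": [[[0.06, 0.03, 0.2, 0, 0, 0.6], [0, 0, 0.3, 0, 0, 0], [0, 0, 0.3, 0, 0, 0], [0, 0, 0.3, 0, 0, 0], [0, 0, 0.3, 0, 0, 0], [0, 0, 0.3, 0, 0, 0], [0, 0, 0.26, 0, 0, 0], [0, 0, 0, 0, 0, 0]]], "jaw": 0.07}}

```text
time_s: 4.55
ee_pos: [0.4412, -0.3309, 0.0487]
eef_rot: [-3.138, -0.004, 1.713]
force: [-0.4, -0.3, 0.2]
grip_width: 0.0698
grip_force: 0.0
```

>>> {"api": "move_tool", "payload": {"offsets": [[[0, 0, 0, 0, 0, 0], [0, 0, 0, 0, 0, 0], [0, 0, 0, 0, 0, 0], [0, 0, 0, 0, 0, 0], [0, 0, 0, 0, 0, 0], [0, 0, 0, 0, 0, 0], [0, 0, 0, 0, 0, 0]]], "jaw": 0, "grip_n": 30}}

```text
time_s: 5.25
ee_pos: [0.442, -0.3332, 0.0517]
eef_rot: [-3.142, 0.0, 1.712]
force: [-2.2, 0.3, 4.6]
grip_width: 0.0257
grip_force: 30.0
```

>>> {"api": "move_tool", "payload": {"offsets": [[[0, 0, -0.2, 0, 0, 0], [0, 0, -0.3, 0, 0, 0], [0, 0, -0.3, 0, 0, 0], [0.41, 0.123, 0, 0, 0, 0], [0.41, 0.123, 0, 0, 0, 0], [0.41, 0.123, 0, 0, 0, 0], [0.41, 0.123, 0, 0, 0, 0], [0.41, 0.123, 0, 0, 0, 0], [0.41, 0.123, 0, 0, 0, 0], [0.41, 0.123, 0, 0, 0, 0]]]}}

```text
time_s: 6.25
ee_pos: [0.4868, -0.0351, 0.1313]
eef_rot: [-3.141, -0.0, 1.712]
force: [0.9, -0.3, -3.0]
grip_width: 0.026
grip_force: 30.0
```

>>> {"api": "move_tool", "payload": {"offsets": [[[0.41, 0.123, 0, 0, 0, 0], [0, 0, 0, 0, 0, 0], [0, 0, 0, 0, 0, 0]]]}}

```text
time_s: 6.55
ee_pos: [0.4932, 0.0061, 0.1311]
eef_rot: [-3.141, -0.0, 1.714]
force: [0.5, -0.2, -2.5]
grip_width: 0.0261
grip_force: 30.0
```

```bash
python3 - <<'E'
from h import *
c=ctrl.camera("wrist");cv2.imwrite("pics/w3.png",c["pixels"])
E
```

```text
(no output)
```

View pics/w3.png

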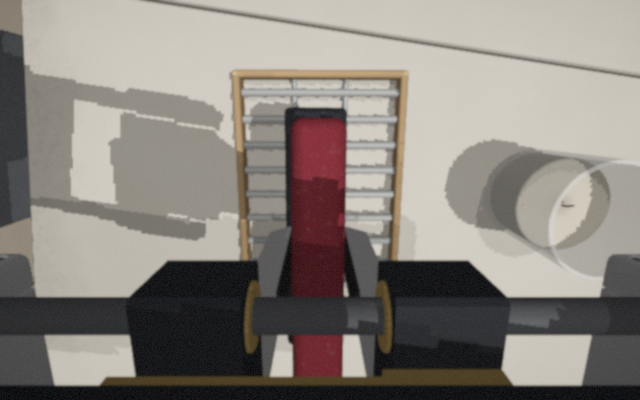

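The stapler is held upright and centred over the rack (arm at column 317, rack from 237 to 405), parallel to it, and clear of the jar at (580,205). I'll lower and release.

>>> {"api": "move_tool", "payload": {"offsets": [[[0, 0, 0.3, 0, 0, 0], [0, 0, 0.25, 0, 0, 0], [0, 0, 0.13, 0, 0, 0], [0, 0, 0.06, 0, 0, 0], [0, 0, 0, 0, 0, 0], [0, 0, 0, 0, 0, 0]]]}}

```text
time_s: 7.2
ee_pos: [0.4939, 0.0052, 0.0583]
eef_rot: [3.14, 0.0, 1.711]
force: [0.0, -0.4, -2.2]
grip_width: 0.0262
grip_force: 30.0
```

>>> {"api": "move_tool", "payload": {"offsets": [[[0, 0, 0.02, 0, 0, 0], [0, 0, 0, 0, 0, 0]]]}}

```text
time_s: 7.4
ee_pos: [0.4936, 0.0054, 0.0559]
eef_rot: [3.141, 0.0, 1.712]
force: [0.7, -0.4, -2.3]
grip_width: 0.0262
grip_force: 30.0
```

Scaled: 0.0015 m is 0.015.

>>> {"api": "move_tool", "payload": {"offsets": [[[0, 0, 0.015, 0, 0, 0], [0, 0, 0, 0, 0, 0], [0, 0, 0, 0, 0, 0]]]}}

```text
time_s: 7.7
ee_pos: [0.4933, 0.0054, 0.0551]
eef_rot: [-3.141, 0.0, 1.712]
force: [-10.0, -0.2, 15.3]
grip_width: 0.0259
grip_force: 30.0
```

>>> {"api": "move_tool", "payload": {"offsets": [[[0, 0, 0, 0, 0, 0], [0, 0, 0, 0, 0, 0], [0, 0, 0, 0, 0, 0], [0, 0, 0, 0, 0, 0], [0, 0, 0, 0, 0, 0]]], "jaw": 0.05}}

```text
time_s: 8.2
ee_pos: [0.4934, 0.0055, 0.0539]
eef_rot: [3.142, 0.0, 1.712]
force: [0.4, -0.2, -0.2]
grip_width: 0.0502
grip_force: 0.0
```

>>> {"api": "move_tool", "payload": {"offsets": [[[0, 0, -0.2, 0, 0, 0], [0, 0, -0.3, 0, 0, 0], [0, 0, -0.4, 0, 0, 0], [0, 0, -0.4, 0, 0, 0], [0, 0, -0.4, 0, 0, 0], [0, 0, 0, 0, 0, 0]]], "jaw": 0.08}}

```text
time_s: 8.8
ee_pos: [0.4951, 0.0054, 0.229]
eef_rot: [3.133, 0.002, 1.712]
force: [-0.4, 0.8, 0.3]
grip_width: 0.0801
grip_force: 0.0
```

```bash
python3 - <<'E'
from h import *
c=ctrl.camera("wrist");cv2.imwrite("pics/w4.png",c["pixels"])
E
```

```text
(no output)
```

View pics/w4.png

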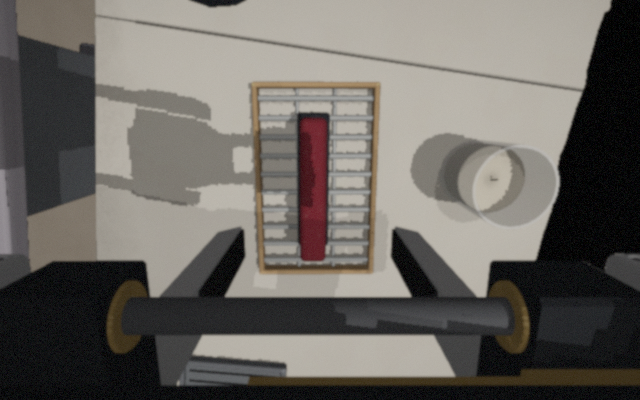

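The stapler stands upright in the rack: arm rows 113–262 inside the rack's rows 85–270, columns 298–328 inside 255–378. I'll check its numbers and go over the remote.

```bash
python3 - <<'E'
from h import *
c=ctrl.camera("wrist")
a=pt(c,313,120,.064);b=pt(c,313,260,.064);r=[pt(c,u,v,.017) for u,v in [(251,82),(381,82),(373,272),(260,270)]]
print("stapler",((a+b)/2).round(3),"rack",np.mean(r,0).round(3))
E
```

```text
stapler [0.492 0.001 0.064] rack [0.495 0.003 0.017]
```

>>> {"api": "move_tool", "payload": {"offsets": [[[0.365, 0.214, 0, 0, 0, -0.26], [0.365, 0.214, 0, 0, 0, 0], [0.365, 0.214, 0, 0, 0, 0], [0.365, 0.214, 0, 0, 0, 0], [0.365, 0.214, 0, 0, 0, 0], [0.365, 0.214, 0, 0, 0, 0], [0.365, 0.214, 0, 0, 0, 0], [0, 0, 0, 0, 0, 0]]], "jaw": 0.07}}

```text
time_s: 9.7
ee_pos: [0.5994, 0.2857, 0.2202]
eef_rot: [-3.137, 0.0, 1.741]
force: [0.0, -0.4, -0.3]
grip_width: 0.0697
grip_force: 0.0
```

```bash
python3 - <<'E'
from h import *
c=ctrl.camera("wrist")
i=c["pixels"].astype(int).max(2);cv2.imwrite("pics/w5.png",c["pixels"])
print(ctrl.get_obs()["ee_pos"])
E
```

```text
[0.59916939 0.28358168 0.22056699]
```

View pics/w5.png

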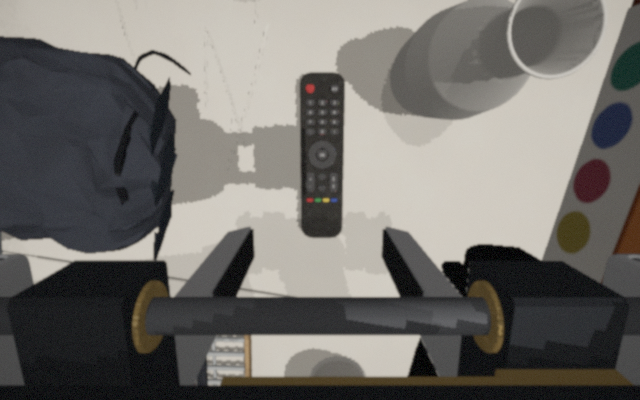

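Remote is vertical in view, columns 302–342, rows 73–237, centred between the fingers; the vase is up and to the right. I'll check its position numerically.

```bash
python3 - <<'E'
from h import *
c=ctrl.camera("wrist");a=pt(c,323,73,.019);b=pt(c,321,237,.019);print(a,b,(a+b)/2,np.linalg.norm(a-b),np.arctan2(-(a-b)[0],(a-b)[1]))
E
```

```text
[0.58578277 0.39106133 0.019     ] [0.61282282 0.22377525 0.019     ] [0.59930279 0.30741829 0.019     ] 0.16945735615615987 0.16025346459064382
```

Scaled: -0.002 m is -0.02, 0.035 m is 0.35.

>>> {"api": "move_tool", "payload": {"offsets": [[[-0.02, 0.03, 0.3, 0, 0, 0], [0, 0, 0.35, 0, 0, 0], [0, 0, 0.35, 0, 0, 0], [0, 0, 0.35, 0, 0, 0], [0, 0, 0.3, 0, 0, 0], [0, 0, 0.195, 0, 0, 0], [0, 0, 0.1, 0, 0, 0], [0, 0, 0, 0, 0, 0], [0, 0, 0, 0, 0, 0]]]}}

```text
time_s: 10.7
ee_pos: [0.6034, 0.2801, 0.0304]
eef_rot: [3.141, -0.0, 1.737]
force: [0.6, -0.3, 0.4]
grip_width: 0.0706
grip_force: 0.0
```

>>> {"api": "move_tool", "payload": {"offsets": [[[0, 0, 0, 0, 0, 0], [0, 0, 0, 0, 0, 0], [0, 0, 0, 0, 0, 0], [0, 0, 0, 0, 0, 0], [0, 0, 0, 0, 0, 0], [0, 0, 0, 0, 0, 0]]], "jaw": 0, "grip_n": 30}}

```text
time_s: 11.3
ee_pos: [0.6031, 0.2805, 0.0299]
eef_rot: [3.141, -0.0, 1.738]
force: [-3.5, -0.0, 5.9]
grip_width: 0.0439
grip_force: 30.1
```

>>> {"api": "move_tool", "payload": {"offsets": [[[0, 0, -0.2, 0, 0, 0], [0, 0, -0.3, 0, 0, 0], [0, 0, -0.35, 0, 0, 0], [0, 0, -0.35, 0, 0, 0], [0, 0, -0.3, 0, 0, 0], [0, 0, 0, 0, 0, 0], [0, 0, 0, 0, 0, 0]]]}}

```text
time_s: 12.0
ee_pos: [0.6028, 0.2804, 0.179]
eef_rot: [-3.141, 0.0, 1.738]
force: [-0.5, -0.9, -3.4]
grip_width: 0.0443
grip_force: 30.0
```

Scaled: -0.043 m is -0.43, -0.0136 m is -0.136, 0.121 rad is 1.21.

>>> {"api": "move_tool", "payload": {"offsets": [[[0, 0, 0, 0, 0, 1.21], [-0.43, -0.136, 0, 0, 0, 0], [-0.43, -0.136, 0, 0, 0, 0], [-0.43, -0.136, 0, 0, 0, 0], [-0.43, -0.136, 0, 0, 0, 0], [-0.43, -0.136, 0, 0, 0, 0], [-0.43, -0.136, 0, 0, 0, 0], [-0.43, -0.136, 0, 0, 0, 0]]]}}

```text
time_s: 12.8
ee_pos: [0.5202, -0.0262, 0.1776]
eef_rot: [-3.139, -0.0, 1.617]
force: [-0.2, -0.3, -2.3]
grip_width: 0.0444
grip_force: 30.0
```

>>> {"api": "move_tool", "payload": {"offsets": [[[-0.43, -0.136, 0, 0, 0, 0], [-0.43, -0.136, 0, 0, 0, 0], [-0.43, -0.136, 0, 0, 0, 0], [-0.43, -0.136, 0, 0, 0, 0], [-0.43, -0.136, 0, 0, 0, 0], [-0.43, -0.136, 0, 0, 0, 0], [-0.43, -0.136, 0, 0, 0, 0], [-0.43, -0.136, 0, 0, 0, 0], [0, 0, 0, 0, 0, 0], [0, 0, 0, 0, 0, 0]]]}}

```text
time_s: 13.8
ee_pos: [0.428, -0.3733, 0.1775]
eef_rot: [-3.14, -0.002, 1.615]
force: [0.2, -0.5, -1.3]
grip_width: 0.0444
grip_force: 30.0
```

```bash
python3 - <<'E'
from h import *
c=ctrl.camera("wrist");cv2.imwrite("pics/w6.png",c["pixels"])
E
```

```text
(no output)
```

View pics/w6.png

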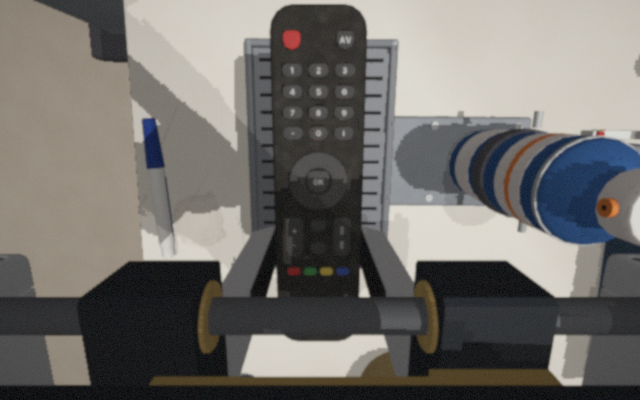

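The remote is held level over the tray: far end (319,5), near end (318,340), tray far corners (246,40) and (397,40).

```bash
python3 - <<'E'
from h import *
c=ctrl.camera("wrist");a=pt(c,319,5,.1665);b=pt(c,318,340,.1665);print(a,b,(a+b)/2,np.linalg.norm(a-b))
l,r=pt(c,246,40,.013),pt(c,397,40,.013);print(l,r,np.linalg.norm(l-r));d=(r-l)/np.linalg.norm(r-l);m=(l+r)/2-.107*np.array([-d[1],d[0],0]);print("yaw",np.arctan2(d[1],d[0]),"tray",m)
E
```

```text
[ 0.42457226 -0.25856547  0.1665    ] [ 0.43188581 -0.42684572  0.1665    ] [ 0.42822904 -0.34270559  0.1665    ] 0.1684390985173427
[ 0.36112513 -0.24414015  0.013     ] [ 0.49135879 -0.238212    0.013     ] 0.13036851740077127
yaw 0.04548792874067519 tray [ 0.43110749 -0.34806539  0.013     ]
```

Scaled: -0.004 m is -0.04, 0.003 m is 0.03.

>>> {"api": "move_tool", "payload": {"offsets": [[[-0.04, 0.03, 0.3, 0, 0, 0], [0, 0, 0.35, 0, 0, 0], [0, 0, 0.35, 0, 0, 0], [0, 0, 0.2, 0, 0, 0], [0, 0, 0.12, 0, 0, 0], [0, 0, 0.05, 0, 0, 0], [0, 0, 0, 0, 0, 0], [0, 0, 0, 0, 0, 0]]]}}

```text
time_s: 14.7
ee_pos: [0.4326, -0.3773, 0.0435]
eef_rot: [3.14, 0.001, 1.617]
force: [0.3, -0.3, -1.0]
grip_width: 0.0438
grip_force: 30.0
```

Scaled: 0.003 m is 0.03.

>>> {"api": "move_tool", "payload": {"offsets": [[[0, 0, 0.03, 0, 0, 0], [0, 0, 0, 0, 0, 0], [0, 0, 0, 0, 0, 0]]]}}

```text
time_s: 15.0
ee_pos: [0.4321, -0.3773, 0.0397]
eef_rot: [3.141, 0.0, 1.617]
force: [-1.0, 0.1, -1.1]
grip_width: 0.0443
grip_force: 30.0
```

>>> {"api": "move_tool", "payload": {"offsets": [[[0, 0, 0.015, 0, 0, 0], [0, 0, 0, 0, 0, 0], [0, 0, 0, 0, 0, 0]]]}}

```text
time_s: 15.3
ee_pos: [0.4321, -0.3772, 0.038]
eef_rot: [3.142, 0.0, 1.617]
force: [-0.2, -0.9, -0.4]
grip_width: 0.0441
grip_force: 30.0
```

>>> {"api": "move_tool", "payload": {"offsets": [[[0, 0, 0.01, 0, 0, 0], [0, 0, 0, 0, 0, 0]]]}}

```text
time_s: 15.5
ee_pos: [0.4321, -0.3772, 0.0378]
eef_rot: [3.141, 0.0, 1.617]
force: [-4.4, 3.0, 9.4]
grip_width: 0.0441
grip_force: 30.1
```

>>> {"api": "move_tool", "payload": {"offsets": [[[0, 0, 0, 0, 0, 0], [0, 0, 0, 0, 0, 0], [0, 0, 0, 0, 0, 0], [0, 0, 0, 0, 0, 0], [0, 0, 0, 0, 0, 0]]], "jaw": 0.065}}

```text
time_s: 16.0
ee_pos: [0.432, -0.3771, 0.0369]
eef_rot: [-3.142, -0.0, 1.617]
force: [-0.3, -0.0, -0.1]
grip_width: 0.0648
grip_force: 0.0
```

>>> {"api": "move_tool", "payload": {"offsets": [[[0, 0, -0.2, 0, 0, 0], [0, 0, -0.3, 0, 0, 0], [0, 0, -0.45, 0, 0, 0], [0, 0, -0.45, 0, 0, 0], [0, 0, -0.45, 0, 0, 0], [0, 0, -0.25, 0, 0, 0], [0, 0, 0, 0, 0, 0], [0, 0, 0, 0, 0, 0]]]}}

```text
time_s: 16.8
ee_pos: [0.4319, -0.3771, 0.2465]
eef_rot: [-3.142, -0.0, 1.617]
force: [0.0, 0.4, -1.0]
grip_width: 0.0654
grip_force: 0.0
```

```bash
python3 - <<'E'
from h import *
c=ctrl.camera("wrist");cv2.imwrite("pics/w7.png",c["pixels"])
E
```

```text
(no output)
```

View pics/w7.png

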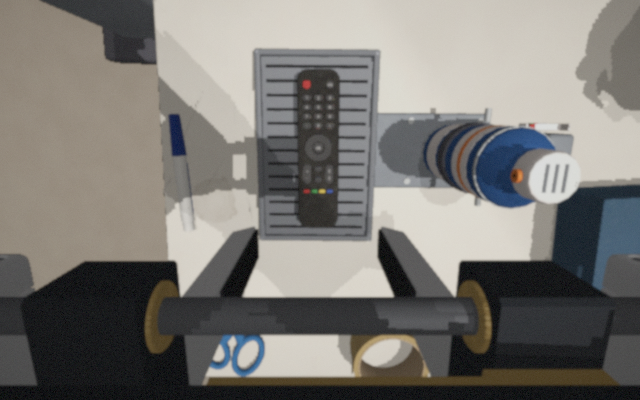

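The remote lies flat, buttons up, inside the tray (remote columns 298–338, rows 68–227; tray 255–378, 50–240). The cap's top face is at about (556,177). Now the cap position.

```bash
python3 - <<'E'
from h import *
c=ctrl.camera("wrist");print(pt(c,556,177,.19),pt(c,580,177,.19),pt(c,556,152,.19))
a,b=pt(c,318,68,.027),pt(c,318,227,.027);T=[pt(c,u,v,.013) for u,v in[(254,50),(380,51),(371,240),(260,239)]]
print("rem",(a+b)/2,"tray",np.mean(T,0))
d=(T[1]-T[0]+T[2]-T[3]);d/=np.linalg.norm(d);print(np.mean(T,0)+.15*d)
E
```

```text
[ 0.57930048 -0.34038693  0.19      ] [ 0.59421792 -0.33969615  0.19      ] [ 0.57615695 -0.32503016  0.19      ]
rem [ 0.43119036 -0.34640574  0.027     ] tray [ 0.42920603 -0.34688257  0.013     ]
[ 0.57909924 -0.34122345  0.013     ]
```

Scaled: 0.0372 m is 0.372, 0.015 m is 0.15.

>>> {"api": "move_tool", "payload": {"offsets": [[[0, 0, 0, 0, 0, 0], [0.074, 0.372, 0, 0, 0, 0], [0.074, 0.372, 0, 0, 0, 0], [0.074, 0.372, 0, 0, 0, 0], [0.074, 0.372, 0, 0, 0, 0], [0, 0, 0, 0, 0, 0], [0, 0, 0.15, 0, 0, 0], [0, 0, 0.1, 0, 0, 0], [0, 0, 0, 0, 0, 0], [0, 0, 0, 0, 0, 0]]], "jaw": 0, "grip_n": 10}}

```text
time_s: 17.9
ee_pos: [0.5789, -0.341, 0.2221]
eef_rot: [-3.141, -0.0, 1.616]
force: [-0.7, 0.6, -0.9]
grip_width: 0.0006
grip_force: 0.0
```

Scaled: 0.012 m is 0.12, 0.004 m is 0.04.

>>> {"api": "move_tool", "payload": {"offsets": [[[0, 0, 0.12, 0, 0, 0], [0, 0, 0.04, 0, 0, 0], [0, 0, 0.04, 0, 0, 0], [0, 0, 0, 0, 0, 0], [0, 0, 0, 0, 0, 0]]]}}

```text
time_s: 18.4
ee_pos: [0.5795, -0.3411, 0.2033]
eef_rot: [3.14, 0.002, 1.617]
force: [-0.8, -1.1, 9.1]
grip_width: 0.0005
grip_force: 4.6
```

Scaled: 0.0005 m is 0.005.

>>> {"api": "move_tool", "payload": {"offsets": [[[0, 0, 0.005, 0, 0, 0], [0, 0, 0, 0, 0, 0], [0, 0, 0, 0, 0, 0], [0, 0, 0, 0, 0, 0], [0, 0, 0, 0, 0, 0], [0, 0, 0, 0, 0, 0], [0, 0, 0, 0, 0, 0]]]}}

```text
time_s: 19.1
ee_pos: [0.5795, -0.3411, 0.2032]
eef_rot: [3.14, 0.002, 1.617]
force: [-2.7, 0.3, 13.8]
grip_width: 0.0006
grip_force: 6.1
```

>>> {"api": "move_tool", "payload": {"offsets": [[[0, 0, -0.2, 0, 0, 0], [0, 0, -0.3, 0, 0, 0], [0, 0, -0.3, 0, 0, 0], [0, 0, 0, 0, 0, 0], [0, 0, 0, 0, 0, 0], [0, 0, 0, 0, 0, 0]]]}}

```text
time_s: 19.7
ee_pos: [0.579, -0.3406, 0.2798]
eef_rot: [-3.14, -0.001, 1.617]
force: [-0.6, -0.2, -0.7]
grip_width: 0.0004
grip_force: 0.0
```

```bash
python3 - <<'E'
from h import *
c=ctrl.camera("scene");S=c["pixels"].astype(int);p=cv2.imread("pics/scene0.png").astype(int)
# cap rows & vase/jar/mug changes vs start
for n,(x0,x1,y0,y1) in dict(cap=(383,412,232,250),vase=(303,326,130,182),jar=(340,364,194,226),mug=(250,275,150,180)).items():
    print(n,np.abs(S-p)[y0:y1,x0:x1].mean().round(2))
E
```

```text
cap 14.76
vase 1.94
jar 1.59
mug 1.67
```

The cap reached its hard stop (13.8 N) and was released. The vase, jar and mug look unchanged, and the arm is clear.

```bash
python3 -c "
from station import ctrl
print(ctrl.hand_in())"
```

```text
the job is handed in; nothing more can be done
None
```

I handed the job in at about 20 s: the stapler stands in the drying rack, the remote lies buttons up in the drip tray, and the cap was held at its hard stop for about 1 s, then released; the vase, jar and mug looked unmoved, but no verdict came back and I did not see the cap back up or read the dose bead.

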